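# Slide a parts bin home between two guide rails that are not screwed down yet

### The job

The two aluminium guide rails of the empty bay have only been laid out on the rack, not screwed down yet. Line up the grey bin that stands in front of them and push it along with the fingertips, without lifting it, between the rails until it is fully home against the back board; neither the bin nor the hand may touch either rail. Leave the rails, the other bin, the bowl, the level and the screwdriver where they are.

Things in the scene. Friction and masses are not known exactly. Their poses are not given: they have to be found in the camera images.
- bin: Bin to push: grey open plastic shelf bin, 130 mm long (x), 96 wide (y), 75 high; its front wall (-x side) is flat, upright, 55 mm high. 0.2-0.45 kg with dowels, mass centred. Loose on the deck, 15-32 mm short of the lane mouth, up to 14 mm off its centre line and 0.15 rad askew. Origin: centre of its underside, z up; +x end enters first. Squaring it up from the front (-x) shifts it a few mm sideways.
- lane_mouth (a point): Fixed point on the deck's top, middle of the lane's mouth, level with the near ends of the loose rails. +x points down the lane to the back board, +y left across it. Lane 112 mm wide between the rails, 130 mm long from here. The firm plywood deck (320 x 320 mm, top 15 mm above the table) reaches from here 170 mm to -x, 90 mm to +y and 230 mm to -y of the lane's centre line.
- lane_stop (a point): Fixed point on the deck's top on the lane's centre line, at the foot of the back board's front face, 130 mm along x from the mouth; same axes. The back board is 90 mm high and as wide as the rack, with two steel hangers 28 mm higher behind it. With the bin fully home its origin is 65 mm before this point (x = -0.065) and its front wall is level with the lane mouth.
- rail_left: Loose guide rail on the lane's +y side: aluminium angle, 125 mm long (x, along the lane), 60 g, upright leg 20 mm high and 3 mm thick beside the lane, foot 15 mm wide pointing away from the lane, two empty screw holes. Origin: mid-length, at the bottom of the face that looks at the lane. It shifts at a touch.
- rail_right: Loose guide rail on the lane's -y side: mirror image of the left one. Origin likewise: middle of the length, at the bottom of the face that looks at the lane.
- bin_next: The other bin: same size and shape, loose, already home in the finished bay on the lane's -y side, its centre line 152 mm from the lane's, between similar rails that are screwed down. Origin: centre of its underside. To be left alone.
- bowl: White ceramic bowl of wooden dowels, 130 mm across, 55 mm high, on the table to one side; origin centre of its underside. To be left alone.
- level: Yellow plastic spirit level, 230 x 22 mm, 45 mm high, standing on its edge on the table; origin centre of its underside, x along its length. To be left alone.
- screwdriver: Black-handled screwdriver, 200 mm long, 26 mm high, lying on the table; x along it from handle to tip. To be left alone.
Things that resemble listed ones, but are neither listed nor needed, are in the scene too. Leave any red look-alike of the bin alone.

How it is judged (in metres and radians):
On the way:
1. the bin is half-way down the lane, in line with it (x of bin in the frame of lane_stop above -0.14 m and angle between the x axis of bin and the x axis of lane_stop, either way round below 0.1 rad), for 0.1 s.
At the end, for the whole second after the job is handed in: The bin rests flat on the deck between the two loose rails, within 8 mm of the lane's centre line and 0.06 rad of its direction, its far end within 6 mm of the back board; both rails lie where they were (3 mm), as do the other bin (8 mm), the bowl and level (10 mm) and the screwdriver (15 mm) (x of bin in the frame of lane_stop above -0.071 m and y of bin in the frame of lane_stop between -0.008 and 0.008 m and z of bin in the frame of lane_stop below 0.004 m and angle between the x axis of bin and the x axis of lane_stop, either way round below 0.06 rad and angle between bin's own z axis and vertical below 0.04 rad and linear speed of bin below 0.01 m/s and distance of each of rail_left, rail_right from where it was at the start of the episode below 0.003 m and distance of bin_next from where it was at the start of the episode below 0.008 m and distance of each of bowl, level from where it was at the start of the episode below 0.01 m and distance of screwdriver from where it was at the start of the episode below 0.015 m); the robot touches nothing.
It fails at once if the bin touches a loose rail (contact force between bin and rail_left above 0.05 N or contact force between bin and rail_right above 0.05 N).
It fails at once if the robot touches a loose rail (contact force between any of the arm, the fingers and rail_left above 0.05 N or contact force between any of the arm, the fingers and rail_right above 0.05 N).
It fails at once if the bin is lifted or tipped instead of being slid along the deck (z of bin in the frame of lane_stop above 0.01 m or angle between bin's own z axis and vertical above 0.12 rad).
It fails at once if the other bin is pushed out of its place (distance of bin_next from where it was at the start of the episode above 0.008 m).
It fails at once if the bowl, the level or the screwdriver is moved (distance of any of bowl, level from where it was at the start of the episode above 0.01 m or distance of screwdriver from where it was at the start of the episode above 0.015 m).
It also fails if it takes over 67 s, if anything falls off the work surface, if the arm or the gripper's body presses on something with over 40 N, if the wrist force passes 120 N, or if a joint passes its speed limit or range.

### The arm

A 6-joint arm with a two-finger parallel gripper is mounted at the origin on the work surface. World frame = base frame: x ahead of the robot, y to its left, z up, the work surface at z = 0. Lengths are in mm, angles in rad, forces in N, time in s.
With the tool pointing down it reaches from about 350 to 975 mm from the base axis. Payload 7.1 kg.
Tool frame: the origin (TCP) lies on the front face of the gripper's body, between the roots of the fingers; the fingertips stand 80 mm ahead of it and the grasp point (between the pads) lies 61 mm ahead of it (env.tips_ahead is the distance from the TCP to the fingertips, in mm); z points along the fingers, y is the direction in which the jaws open and shut (so a half turn about z gives the same grasp; the last joint's range is limited). The gripper opens to 88 mm and grips with 3 to 60 N. Pads are 20 mm wide; open, the fingers measure 115 mm over their backs; the gripper's body (75 mm by 178 mm) begins 61 mm behind the grasp point.
Start: joints at [-1.202, 0.423, 1.63, -0, 1.089, -0.019], TCP at [236.361, -578.566, 302.675] pointing down, gripper open.
Joint ranges: [-3, 3], [-0.9, 2.11], [0.09, 2.58], [-1.31, 4.45], [0.11, 2.69], [-2.54, 2.54]. Speed limits (rad/s): [2.39, 2.39, 3.01, 3.14, 3.14, 3.14].

### API

Orientations are given as a unit quaternion [x, y, z, w].
In Python, from station import env, set_gripper, viewer, workorder gives the robot as it stands. Calls block until the motion is done:
- env.reach(position, orientation): joint-space move of the TCP to a pose.
- env.move_l(position, rot=None, rate=150, f_stop=None): straight line of the TCP; rot=None keeps the orientation; rate is the mean speed in mm/s. With f_stop (N) it stops when the force on the tool has changed by that much, and returns True; else False.
- env.move_joints(angles): joint-space move.
- set_gripper(opening): finger opening in mm; the grip force is fixed at half the most; returns when the fingers have stopped.
- env.hold(seconds).
- env.ik(position, orientation): joint angles nearest the present ones, or None.
- env.read_state(): the state.
- viewer.camera(name): name is "scene" or "side" or "wrist"; returns the picture (480x640x3 uint8, blue, green, red); there is no depth.
- viewer.camera_params(name): a dict with "fx", "fy", "cx", "cy" (pixels), "pose" (4x4, takes a point from camera to world coordinates); the wrist camera has in their place "tool_from_camera" (4x4, takes a point from camera to tool coordinates, whose origin is the TCP and whose axes are the flange's). Camera axes: x right, y up, looking along -z (the intrinsics and any distortion apply to the point x, -y, -z); pixel columns grow to the right and rows downward; lengths in mm; the calibration is good to about 2 mm. A picture is of the moment at which its call begins: read the wrist's pose just before it. camera_params takes no time and is no camera call.
A pose or a line that the arm cannot do raises env.IKError and nothing moves.
- workorder.sign_off(): hands the job in, once; it reports no verdict.
The state is a dict: "time_s": time; "qpos": joint angles; "dq": joint speeds; "tau": joint torques, N m; "tool_pos": TCP position; "orientation": TCP orientation; "force": force on the tool from outside, world axes, zero at the start; "wrist_torque": the same for the moment, N m; "width": finger opening in mm.
Only numpy, scipy, OpenCV 4.12 (cv2) and the standard library are available. Lean on these libraries where they do the work, as an engineer would, in place of code of your own. Each camera call takes 0.05 s, during which the arm holds its last target.

## Working session

There is one attempt and no reset: what is moved stays moved. The work goes in short steps, each a Python script; the robot and the scene stay as the last script left them, time stands still between calls to the robot, and variables do not carry over. Pictures are saved under pics/ and viewed, and the job is handed in when it is done.

```bash
ls; mkdir -p pics; python3 - <<'E'
from station import env, set_gripper, viewer, workorder
import cv2,numpy as np
np.set_printoptions(precision=4,suppress=True)
s=env.read_state();print(s['time_s'],s['tool_pos'],s['orientation'],s['force'],s['width'])
for n in ("scene","side","wrist"):
    cv2.imwrite(f"pics/{n}0.png",viewer.camera(n)); print(n,viewer.camera_params(n))
E
```

```text
pics
0.0 [ 236.1876 -578.177   301.9272] [ 0.9813  0.1927 -0.0001 -0.0008] [0.2044 0.6305 0.2592] 87.63895293962636
scene {'fx': 485.2105735751165, 'fy': 485.2105735751165, 'cx': 320.97905871454435, 'cy': 244.18908865801933, 'pose': array([[   0.0951,   -0.8382,    0.537 , 1121.6655],
       [   0.9954,    0.0856,   -0.0426,  -57.0598],
       [  -0.0102,    0.5386,    0.8425,  907.4559],
       [   0.    ,    0.    ,    0.    ,    1.    ]])}
side {'fx': 484.1932722754004, 'fy': 484.1932722754004, 'cx': 317.96541812895873, 'cy': 240.16562517298578, 'pose': array([[ -0.8015,   0.4501,  -0.3938, 150.0432],
       [ -0.5978,  -0.6227,   0.5049, 516.2005],
       [ -0.018 ,   0.6401,   0.7681, 874.6537],
       [  0.    ,   0.    ,   0.    ,   1.    ]])}
wrist {'fx': 425.02541124685587, 'fy': 425.02541124685587, 'cx': 320.6189057840953, 'cy': 238.10611199318708, 'tool_from_camera': array([[ -0.0004,   0.9529,   0.3034,  84.8143],
       [  1.    ,   0.0002,   0.0008,   0.1926],
       [  0.0007,   0.3034,  -0.9529, -82.2741],
       [  0.    ,   0.    ,   0.    ,   1.    ]])}
```

View pics/scene0.png

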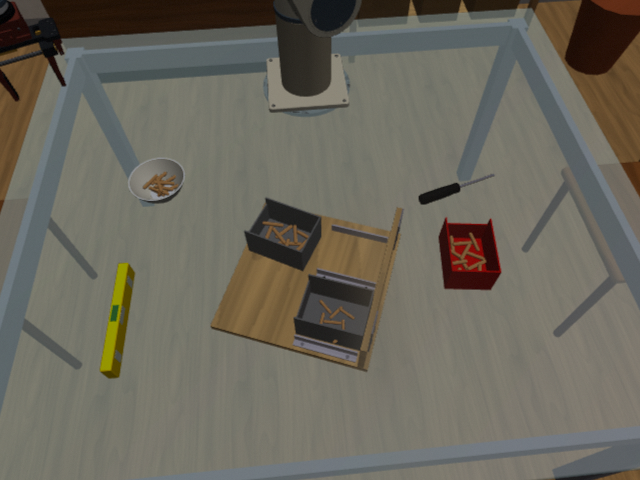

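View pics/side0.png

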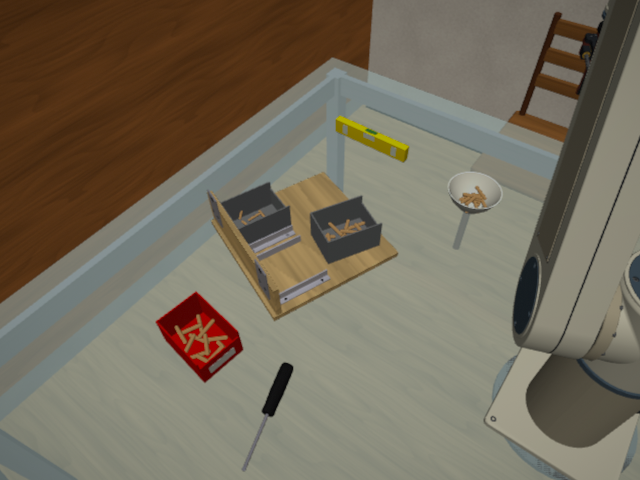

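View pics/wrist0.png

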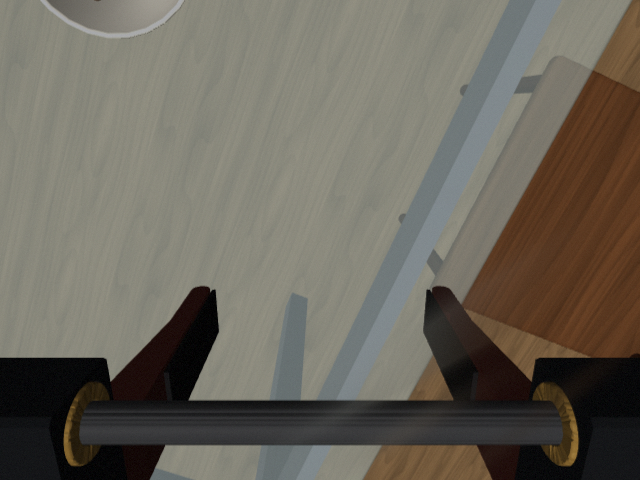

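The candidates are the grey bin with dowels at scene (285,232), in front of the empty bay; the grey bin at (335,312), already home in the finished bay (bin_next); and the red look-alike at (468,255). I choose the one at (285,232). Next I'll take a rough location and close views.

```bash
cat > h.py <<'E'
from station import env, set_gripper, viewer, workorder
import cv2,numpy as np
from scipy.spatial.transform import Rotation as R
np.set_printoptions(precision=4,suppress=True)
def ray(p,px,T):
    u,v=px; d=np.array([(u-p['cx'])/p['fx'],-(v-p['cy'])/p['fy'],-1.])
    return T[:3,3],T[:3,:3]@d
def onplane(p,px,T,z):
    o,d=ray(p,px,T); return o+d*(z-o[2])/d[2]
def proj(p,T,X):
    X=np.atleast_2d(X); c=(X-T[:3,3])@T[:3,:3]
    return np.c_[p['cx']+p['fx']*c[:,0]/-c[:,2], p['cy']-p['fy']*c[:,1]/-c[:,2]]
def tri(obs):
    A=np.zeros((3,3));b=np.zeros(3)
    for p,px,T in obs:
        o,d=ray(p,px,T); d=d/np.linalg.norm(d); M=np.eye(3)-np.outer(d,d); A+=M;b+=M@o
    return np.linalg.solve(A,b)
def wristT(s,p):
    T=np.eye(4);T[:3,:3]=R.from_quat(s['orientation']).as_matrix();T[:3,3]=s['tool_pos'];return T@p['tool_from_camera']
E
python3 - <<'E'
from h import *
p=viewer.camera_params('scene');T=p['pose'];q=viewer.camera_params('side');S=q['pose']
for a,z in [((397,211),105),((363,362),105),((321,214),15),((212,327),15),((365,370),15)]: print(a,onplane(p,a,T,z))
# bin rim corners
for a in [(266,200),(321,211),(246,235),(304,268)]: print(a,onplane(p,a,T,90))
for n,i,(x,y,w,h) in [('scene0','crop0',(200,180,230,200)),('side0','crop1',(190,160,220,170))]:
    cv2.imwrite(f'pics/{i}.png',cv2.resize(cv2.imread(f'pics/{n}.png')[y:y+h,x:x+w],None,fx=3.4,fy=3,interpolation=cv2.INTER_CUBIC))
E
```

```text
(397, 211) [545.6453 146.1808 105.    ]
(363, 362) [853.722   31.9582 105.    ]
(321, 214) [471.6975  -4.0956  15.    ]
(212, 327) [ 724.0121 -244.2794   15.    ]
(365, 370) [839.277   43.4871  15.    ]
(266, 200) [ 477.6966 -121.395    90.    ]
(321, 211) [518.6     -7.8091  90.    ]
(246, 235) [ 563.129  -164.8704   90.    ]
(304, 268) [651.8212 -53.6641  90.    ]
```

View pics/crop0.png

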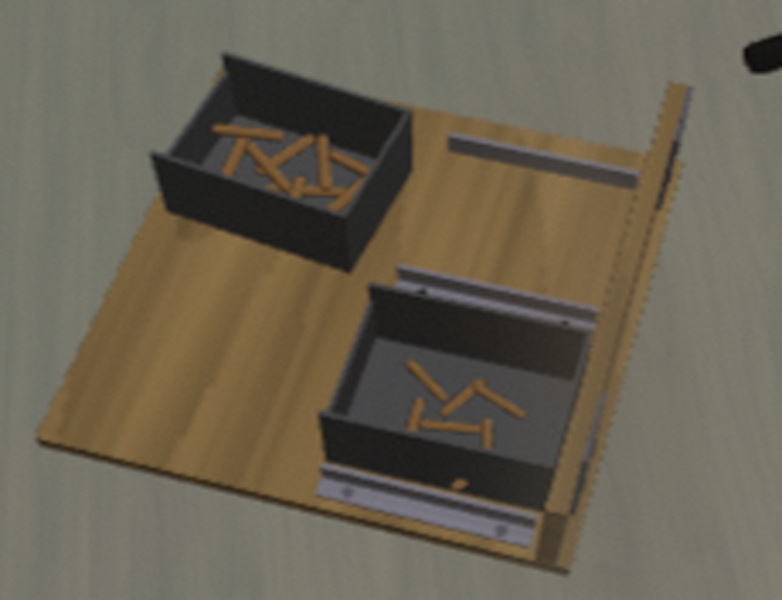

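The crop confirms the choice: the empty bay lies between two unloaded rails, and the chosen bin stands askew in front of it. Now two wrist views.

```bash
cat >> h.py <<'E'
def quat(a):
    c,s=np.cos(a),np.sin(a); return R.from_matrix(np.array([[c,s,0],[s,-c,0],[0,0,-1.]])).as_quat()
def shot(n):
    s=env.read_state();im=viewer.camera('wrist');p=viewer.camera_params('wrist');T=wristT(s,p)
    cv2.imwrite(f'pics/{n}.png',im);np.save(f'pics/{n}.npy',T);return im,p,T
E
python3 - <<'E'
from h import *
a=np.radians(69.7);q=quat(a);y=np.array([-np.sin(a),np.cos(a),0])
c=np.array([561,-73,360.])
print(env.ik(list(c),list(q)))
env.reach(list(c+50*y),list(q)); shot('w1')
env.reach(list(c-50*y),list(q)); shot('w2')
s=env.read_state();print(s['time_s'],s['qpos'],s['force'])
E
```

```text
[-0.1504  0.2736  1.7086 -0.      1.1595  0.2039]
2.8667 [-0.1677  0.35    1.6023  0.      1.1912  0.1875] [ 0.3041  0.3262 -0.3706]
```

View pics/w1.png

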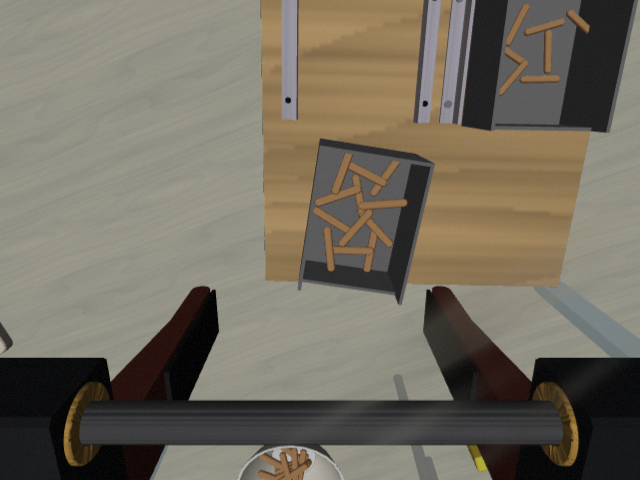

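View pics/w2.png

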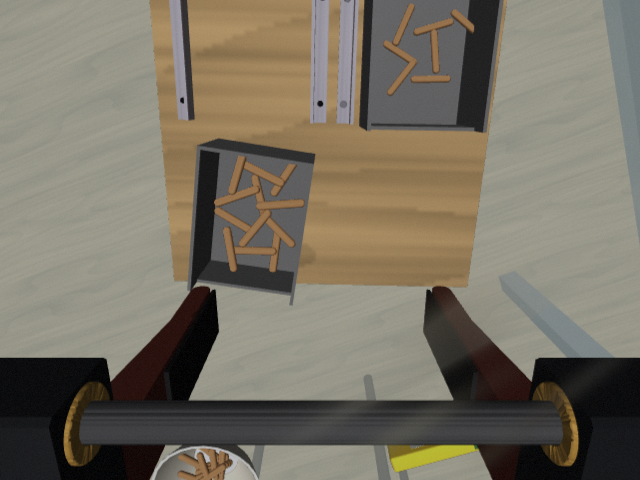

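The empty bay's rail near ends are at about w1 (289,120) and (423,123). The bin is at about (367,220), its far end turned to the right, and bin_next is at (550,65). I'll zoom in for precise corners.

```bash
python3 - <<'E'
import cv2,numpy as np
for n,x,y,o in [('w1',255,0,'z1'),('w2',145,0,'z2')]:
    im=cv2.imread(f'pics/{n}.png')
    def c(x,y,w,h,f): return cv2.resize(im[y:y+h,x:x+w],None,fx=f,fy=f,interpolation=cv2.INTER_CUBIC)
    a=c(x,0,200,150,4)
    for i in range(0,200,20): cv2.line(a,(i*4,0),(i*4,8),(0,255,0),1); cv2.putText(a,str(x+i),(i*4,18),0,.35,(0,255,0))
    for i in range(0,150,10): cv2.line(a,(0,i*4),(8,i*4),(0,255,0),1); cv2.putText(a,str(i),(10,i*4+4),0,.35,(0,255,0))
    cv2.imwrite(f'pics/{o}a.png',a)
    y0=130;x0=x+30 if n=='w1' else x+20
    a=c(x0,y0,160,180,3.3)
    for i in range(0,160,20): cv2.putText(a,str(x0+i),(int(i*3.3),12),0,.35,(0,255,0));cv2.line(a,(int(i*3.3),0),(int(i*3.3),5),(0,255,0),1)
    for i in range(0,180,10): cv2.putText(a,str(y0+i),(6,int(i*3.3)+4),0,.35,(0,255,0));cv2.line(a,(0,int(i*3.3)),(5,int(i*3.3)),(0,255,0),1)
    cv2.imwrite(f'pics/{o}b.png',a)
E
```

```text
(no output)
```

View pics/z1a.png

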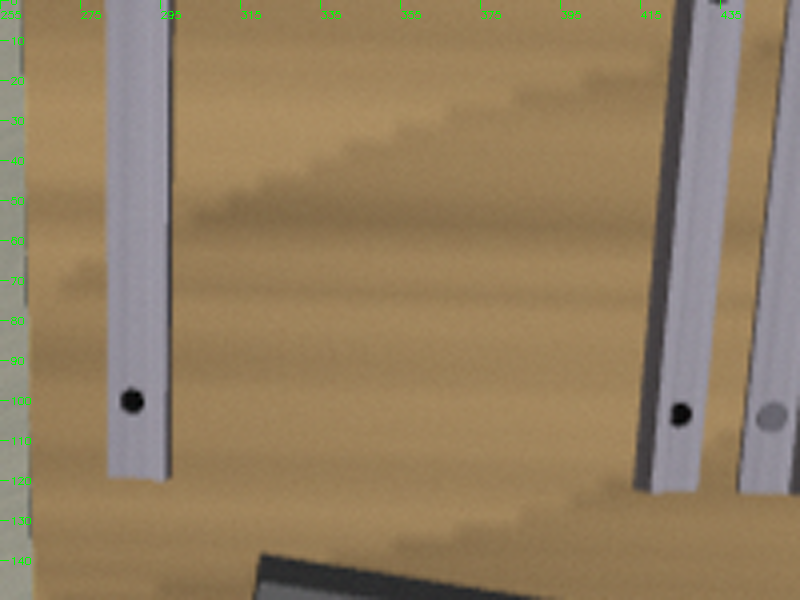

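View pics/z1b.png

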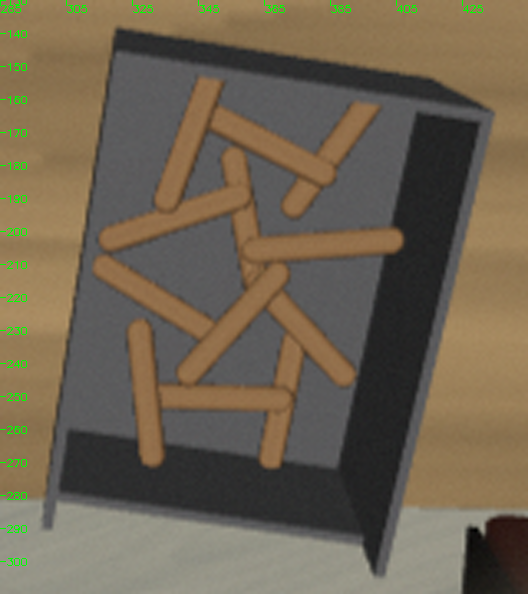

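View pics/z2a.png

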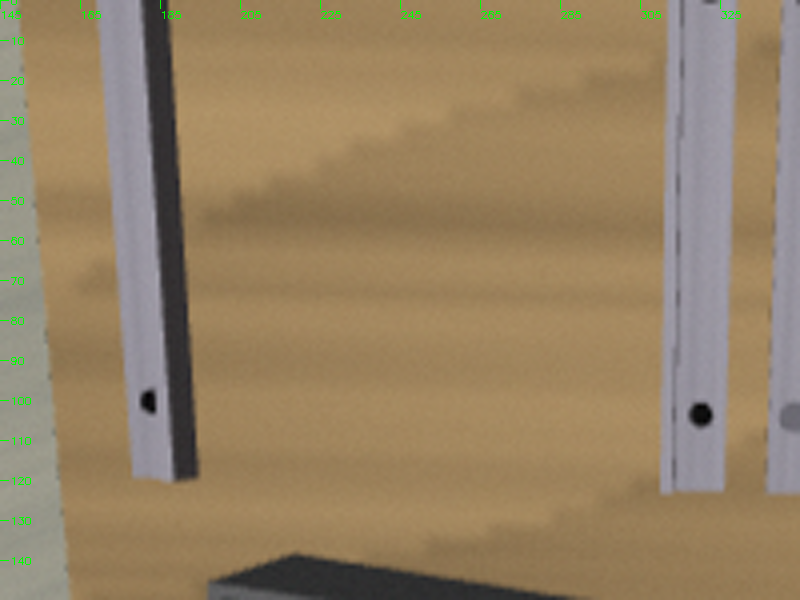

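View pics/z2b.png

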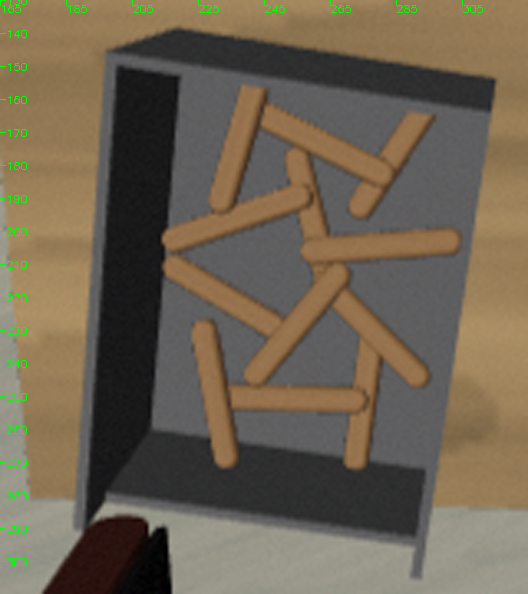

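```bash
cat > m1.py <<'E'
from h import *
p=viewer.camera_params('wrist');T1=np.load('pics/w1.npy');T2=np.load('pics/w2.npy')
P={'railL_bot':((297.7,120),(194.5,119.8)),'railR_bot':((413.5,122.5),(310.,123)),
'holeL':((288.2,100.3),None),'holeR':((425.2,103.5),(320.2,103.5)),
'fl_bot':((319.8,138.5),(219,138.5)),'fr_bot':((415.,154),(315,154)),
'fl':((319.2,145.3),(197.4,145.6)),'fr':((434.4,163.6),(315,163.5)),'nl':((299.5,290.2),(189,290)),'nr':((400,304.5),(290.8,305))}
X={}
for k,(a,b) in P.items():
    if b: X[k]=tri([(p,a,T1),(p,b,T2)]); print(k,X[k])
E
cat >> m1.py <<'E'
# rail far points on plane z=15 at image row 0 
L0=onplane(p,(255+173/4,0),T1,35);L1=onplane(p,(255+168/4,120),T1,35) # left top inner edge w1
R0=onplane(p,(255+674/4,0),T1,15);R1=onplane(p,(413.5,122.5),T1,15)
L20=onplane(p,(145+167/4,0),T2,15);L21=onplane(p,(194.5,119.8),T2,15)
for a,b in ((L1,L0),(R1,R0),(L21,L20)): d=b-a;print('dir',np.degrees(np.arctan2(d[1],d[0])),a,b)
E
python3 m1.py
```

```text
railL_bot [517.845   15.7124  16.4372]
railR_bot [621.4246 -25.5079  18.903 ]
holeR [636.7608 -12.3945  19.5046]
fl_bot [531.6025  -8.4688  12.0101]
fr_bot [615.1986 -55.4546  13.6341]
fl [531.4535  -8.0911  87.4033]
fr [616.3018 -55.6271  85.2489]
nl [ 470.1825 -121.5807   90.7602]
nr [ 550.9008 -167.0247   90.8391]
dir 68.02821650267036 [518.351   16.1033  35.    ] [555.3036 107.6942  35.    ]
dir 68.56047684483272 [622.1995 -25.7671  15.    ] [660.9093  72.8084  15.    ]
dir 68.29523524627474 [517.487   15.9364  15.    ] [555.6862 111.9035  15.    ]
```

```bash
cat >> h.py <<'E'
TH=np.radians(68.3);EX=np.array([np.cos(TH),np.sin(TH),0]);EY=np.array([-np.sin(TH),np.cos(TH),0])
M=np.array([569.7,-4.9,15.]);Q=list(quat(TH))
def W(x,y,z): return list(M+x*EX+y*EY+np.array([0,0,z]))   # lane frame (mouth) -> world
def Lf(X): d=np.asarray(X)-M; return np.array([d@EX,d@EY,d[2]])
E
python3 - <<'E'
from h import *
p=viewer.camera_params('scene');T=p['pose'];q=viewer.camera_params('side');S=q['pose']
for n,a,z in [('bowlL',(129,182),55),('bowlR',(184,178),55),('bowl near',(158,200),40),('board',(397,211),105),('board2',(363,362),105)]: print(n,Lf(onplane(p,a,T,z)))
for x,y,z in [(-195,-5,180),(-195,-5,105),(-10,-5,105)]: print(env.ik(W(x,y,z),Q))
E
```

```text
bowlL [-474.0377   30.627    40.    ]
bowlR [-357.7631   75.7496   40.    ]
bowl near [-396.0262   10.946    25.    ]
board [131.4799  78.2116  90.    ]
board2 [ 139.2623 -250.2659   90.    ]
[-0.3802  0.449   1.8981 -0.      0.7945 -0.0015]
[-0.3802  0.5775  1.9211 -0.      0.643  -0.0015]
[-0.0489  0.611   1.8434 -0.      0.6873  0.3298]
```

```bash
python3 - <<'E'
from h import *
p=viewer.camera_params('wrist');T1=np.load('pics/w1.npy');T2=np.load('pics/w2.npy')
for T,a,b in((T1,(267,281),(558,286)),(T2,(176,281),(466,286.5))): print(Lf(onplane(p,a,T,15)),Lf(onplane(p,b,T,15)))
set_gripper(50)
env.reach(W(-192,-5,190),Q)
env.move_l(W(-192,-5,105),rate=80); print(env.read_state()['width'])
shot('w3')
for x in (-170,-160,-151):
    env.move_l(W(x,-5,105),rate=25); s=env.read_state(); print(s['time_s'],Lf(s['tool_pos']),s['force'])
shot('w4')
E
```

```text
[-170.1412   88.2104    0.    ] [-168.642  -229.7207    0.    ]
[-169.8677   87.7367    0.    ] [-168.8272 -228.3627    0.    ]
49.82992774190513
6.7583 [-170.0397   -4.9916  104.9947] [-0.0612 -1.291  -0.3085]
7.3083 [-159.7246   -4.8645  104.9989] [ 0.1109 -0.0674  0.1591]
7.8167 [-150.7388   -4.8736  104.9825] [-0.8894  0.091  -0.1711]
```

View pics/w4.png

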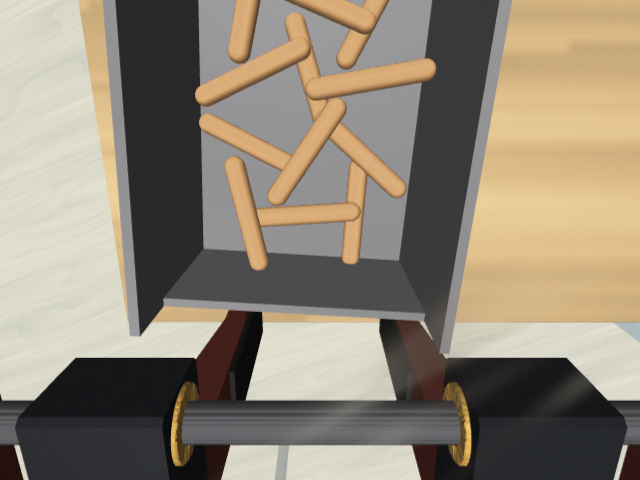

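View pics/w3.png

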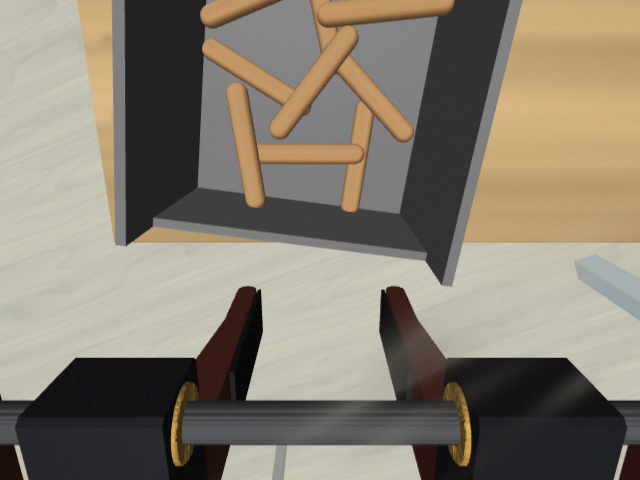

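```bash
python3 - <<'E'
from h import *
p=viewer.camera_params('wrist')
for n,a,b,c,d in [('w3',(121,245),(448,286),(155,224),(425,260)),('w4',(135,335),(444,353),(165,302),(423,318))]:
    T=np.load(f'pics/{n}.npy')
    A,B=[Lf(onplane(p,u,T,90)) for u in(a,b)];C,D=[Lf(onplane(p,u,T,70)) for u in(c,d)]
    for A,B in((A,B),(C,D)):
        e=A-B;print(n,A,B,np.hypot(*e[:2]),np.arctan2(-e[0],e[1]))
E
```

```text
w3 [-145.4771   49.6207   75.    ] [-157.9837  -42.9363   75.    ] 93.3981142407202 -0.134309430036988
w3 [-145.0098   47.4895   55.    ] [-157.4878  -40.9428   55.    ] 89.30825878763272 -0.14017675998576867
w4 [-132.4863   49.7813   75.    ] [-138.5921  -43.0947   75.    ] 93.07650319877506 -0.06564692185093332
w4 [-131.4406   47.7015   55.    ] [-137.51    -41.2191   55.    ] 89.12747147172429 -0.06815051706827746
```

The front push took out half the skew (now about -0.067 rad), and the bin is still outside the mouth. Friction at the corner slows the squaring. I'll re-measure from above before nudging the far right side.

```bash
cat >> h.py <<'E'
def zoom(n,x,y,w,h,f,o):
    im=cv2.imread(f'pics/{n}.png');a=cv2.resize(im[y:y+h,x:x+w],None,fx=f,fy=f,interpolation=cv2.INTER_CUBIC)
    for i in range(0,w,20): cv2.putText(a,str(x+i),(int(i*f),12),0,.35,(0,255,0));cv2.line(a,(int(i*f),0),(int(i*f),5),(0,255,0),1)
    for i in range(0,h,10): cv2.putText(a,str(y+i),(6,int(i*f)+4),0,.35,(0,255,0));cv2.line(a,(0,int(i*f)),(5,int(i*f)),(0,255,0),1)
    cv2.imwrite(f'pics/{o}.png',a)
E
python3 - <<'E'
from h import *
env.move_l(W(-185,-5,105),rate=60)
env.reach(W(-100,-2,300),Q); shot('w5'); print(env.read_state()['time_s'])
zoom('w5',210,40,240,250,2.4,'z5')
E
```

```text
9.4917
```

View pics/z5.png

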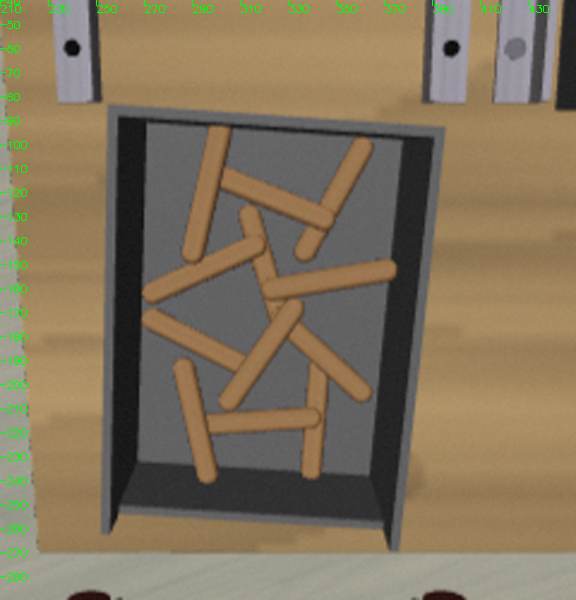

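```bash
cat >> h.py <<'E'
def binpose(n,fl,fr,nl,nr,rl=None,rr=None,z=90):
    p=viewer.camera_params('wrist');T=np.load(f'pics/{n}.npy')
    P=np.array([Lf(onplane(p,u,T,z))[:2] for u in(fl,fr,nl,nr)])
    N=np.array([[65,48],[65,-48],[-65,48],[-65,-48.]])
    A=P-P.mean(0);th=np.arctan2((N[:,0]*A[:,1]-N[:,1]*A[:,0]).sum(),(N*A).sum())
    c,s=np.cos(th),np.sin(th);F=N@np.array([[c,s],[-s,c]])+P.mean(0)
    print('centre',P.mean(0),'yaw',th,'\nres',(P-F).ravel())
    for u in (rl,rr):
        if u: print('rail',Lf(onplane(p,u,T,15)))
    print('corners',F.ravel())
E
python3 - <<'E'
from h import *
binpose('w5',(255,83.75),(395,93.3),(252.5,262),(375.8,269.2),(252.5,82.1),(386.3,82.5))
E
```

```text
centre [-70.9988  -0.7337] yaw -0.06220929979358675 
res [-0.321  -0.2768 -0.4811  0.3734  0.3425 -0.3951  0.4597  0.2984]
rail [ 0.875  55.9957  0.    ]
rail [  0.5506 -56.7501   0.    ]
corners [  -3.1404   43.1325   -9.1087  -52.6818 -132.889    51.2145 -138.8572
  -44.5998]
```

```bash
python3 - <<'E'
from h import *
set_gripper(0); print(env.read_state()['width'])
env.reach(W(-25,-88,200),Q)
env.move_l(W(-25,-88,110),rate=80)
env.move_l(W(-25,-70,110),rate=50); shot('w6')
env.move_l(W(-25,-62,110),rate=20); shot('w7'); s=env.read_state();print(s['time_s'],Lf(s['tool_pos']))
a=cv2.imread('pics/w6.png');b=cv2.imread('pics/w7.png');cv2.imwrite('pics/c67.png',cv2.resize(np.vstack([a,b]),(450,600)))
E
```

```text
0.3478551237085173
13.45 [-25.0149 -61.9049 109.9824]
```

View pics/c67.png

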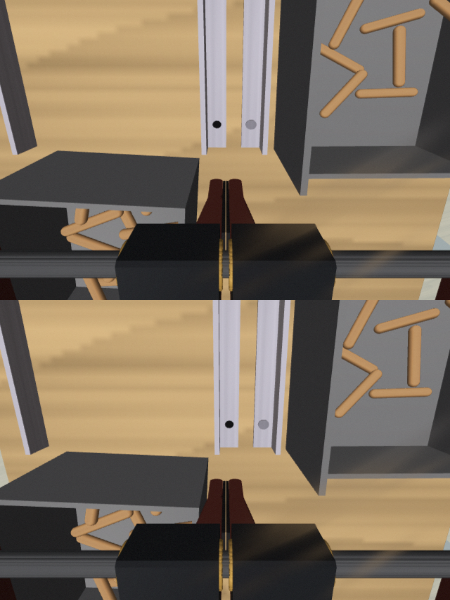

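```bash
python3 - <<'E'
from h import *
env.move_l(W(-25,-80,110),rate=80)
env.move_l(W(-25,-80,200),rate=150)
env.reach(W(-100,-2,300),Q); shot('w8'); print(env.read_state()['time_s'])
zoom('w8',210,40,240,250,2.4,'z8')
E
```

```text
15.2667
```

View pics/z8.png

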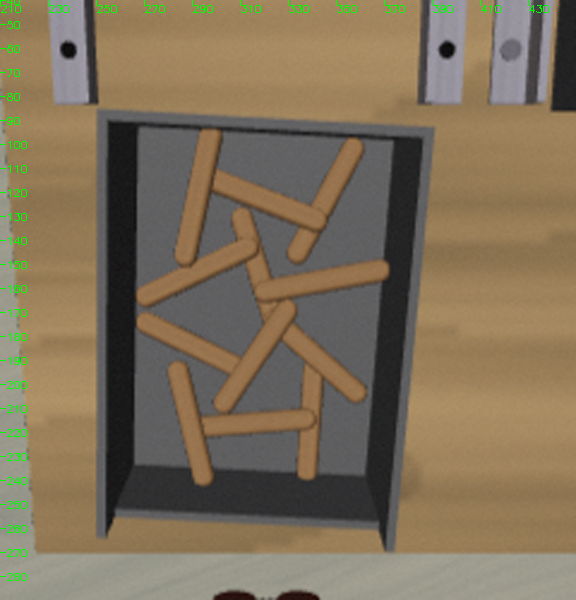

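```bash
python3 - <<'E'
from h import *
binpose('w8',(250.4,85.8),(390.8,93.3),(250.4,263.75),(372.9,269.2),(250.8,82.9),(384.2,82.9))
E
```

```text
centre [-71.263    0.5303] yaw -0.05284635090318554 
res [-0.4163 -0.2206 -0.2559  0.0332  0.0757 -0.5093  0.5964  0.6967]
rail [ 0.8387 56.1231  0.    ]
rail [  0.7345 -56.4553   0.    ]
corners [  -3.8183   45.0299   -8.8892  -50.8361 -133.6368   51.8968 -138.7077
  -43.9692]
```

```bash
python3 - <<'E'
from h import *
print(env.ik(W(-125,85,110),Q))
env.reach(W(-125,85,200),Q)
env.move_l(W(-125,85,110),rate=100)
env.move_l(W(-125,66,110),rate=60)
env.move_l(W(-125,58,110),rate=20); s=env.read_state();print(s['time_s'],Lf(s['tool_pos']))
env.move_l(W(-125,80,110),rate=80)
env.move_l(W(-125,80,200),rate=150)
env.reach(W(-100,-2,300),Q); shot('w9'); print(env.read_state()['time_s'])
zoom('w9',210,40,240,250,2.4,'z9')
E
```

```text
[-0.2252  0.4923  2.0998 -0.      0.5495  0.1536]
17.9333 [-124.9804   57.8561  109.9746]
19.75
```

View pics/z9.png

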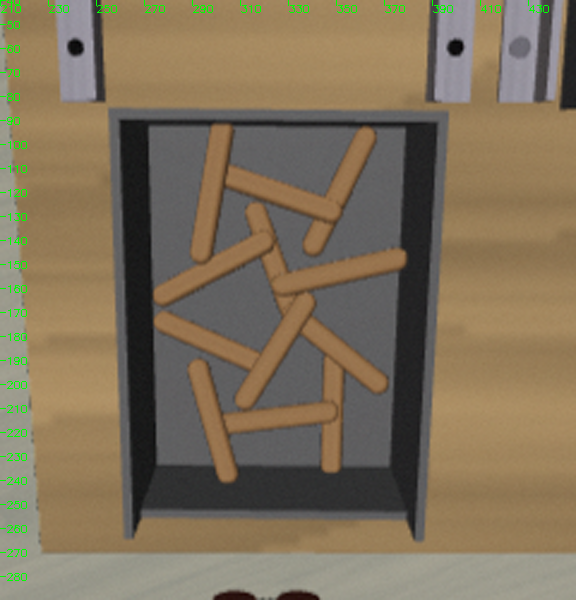

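```bash
python3 - <<'E'
from h import *
binpose('w9',(255.8,85.4),(396.7,86.7),(263.3,264.2),(384.6,265.4),(253.75,82.1),(387.5,82.1))
E
```

```text
centre [-69.8615  -3.6543] yaw -0.009561393554282299 
res [-0.2782 -0.3554 -0.2238  0.3254  0.2147 -1.3481  0.2873  1.3782]
rail [ 0.6889 56.0838  0.    ]
rail [  0.6436 -56.3393   0.    ]
corners [  -4.4055   43.722    -5.3234  -52.2736 -134.3996   44.965  -135.3174
  -51.0306]
```

```bash
python3 - <<'E'
from h import *
env.reach(W(-55,-88,200),Q)
env.move_l(W(-55,-88,110),rate=100)
env.move_l(W(-55,-68,110),rate=60)
env.move_l(W(-55,-60,110),rate=20); s=env.read_state();print(s['time_s'],Lf(s['tool_pos']))
env.move_l(W(-55,-80,110),rate=80)
env.move_l(W(-55,-80,200),rate=150)
env.reach(W(-100,-2,300),Q); shot('w10'); print(env.read_state()['time_s'])
zoom('w10',210,40,240,250,2.4,'z10')
E
```

```text
22.45 [-54.9574 -60.0523 110.0372]
24.25
```

View pics/z10.png

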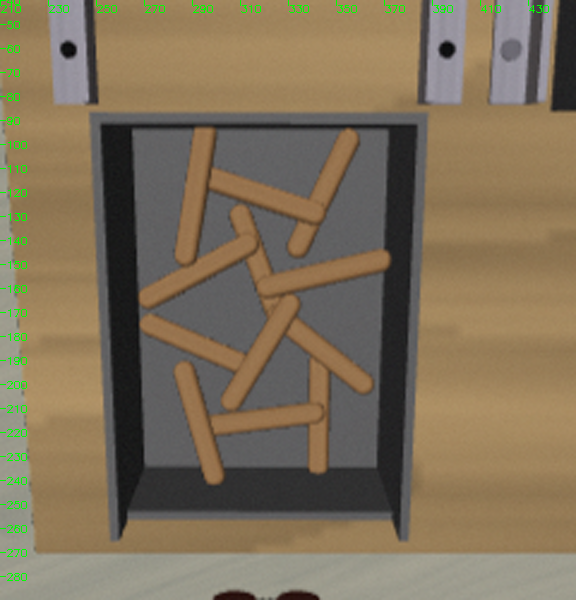

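```bash
python3 - <<'E'
from h import *
binpose('w10',(247.9,87.1),(388.3,87.1),(257.5,265),(378.75,265.4),(250.8,82.9),(384.6,82.9))
E
```

```text
centre [-70.0302  -1.0229] yaw -0.0023286129997879394 
res [-0.2366 -0.2693 -0.0888  0.2683  0.2308 -1.1823  0.0945  1.1833]
rail [ 0.7445 56.117   0.    ]
rail [  0.6537 -56.8006   0.    ]
corners [  -4.9186   46.8256   -5.1422  -49.1741 -134.9183   47.1283 -135.1418
  -48.8714]
```

```bash
python3 - <<'E'
from h import *
env.reach(W(-175,-0.8,200),Q)
set_gripper(56)
env.move_l(W(-175,-0.8,105),rate=100)
env.move_l(W(-152,-0.8,105),rate=60)
env.move_l(W(-80,-0.8,105),rate=30); s=env.read_state();print(s['time_s'],Lf(s['tool_pos']),s['force'],s['width'])
shot('w11')
env.move_l(W(-105,-0.8,105),rate=60)
env.reach(W(-60,-2,280),Q); shot('w12'); print(env.read_state()['time_s'])
E
```

```text
29.975 [-80.0332  -0.7936 104.9974] [-0.6124 -2.4139 -0.1682] 55.853238000716445
31.3917
```

View pics/w12.png

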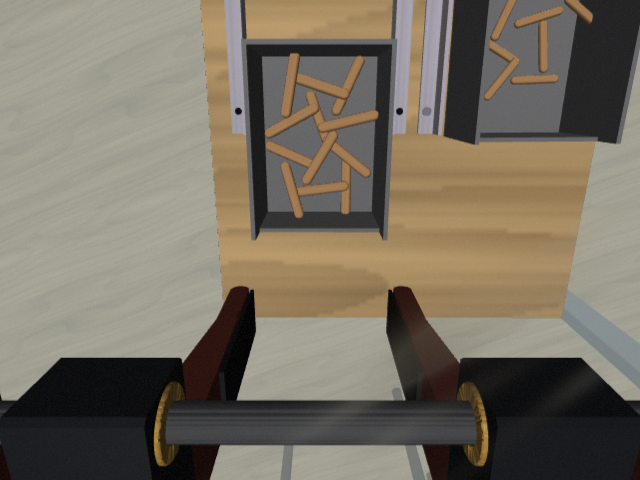

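The bin is half-way in and looks straight between the rails. I'll zoom in to measure it.

```bash
python3 - <<'E'
from h import *
zoom('w12',215,0,220,250,2.4,'z12')
E
```

```text
(no output)
```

View pics/z12.png

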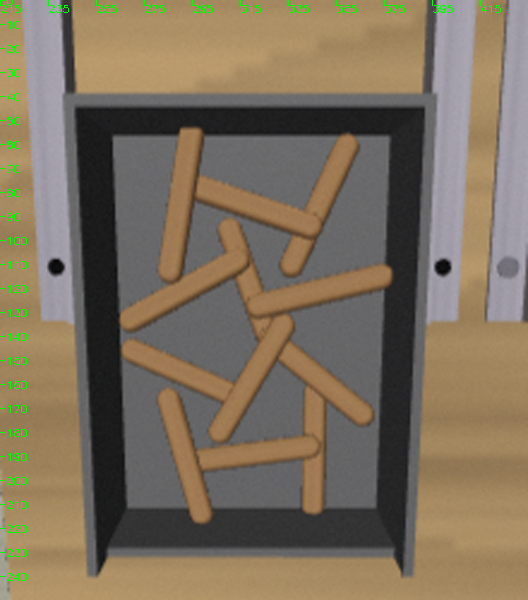

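```bash
python3 - <<'E'
from h import *
binpose('w12',(241.7,39.2),(396.7,39.2),(252.9,240.4),(385,240.4),(245.4,0),(392.1,0))
binpose('w12',(241.7,39.2),(396.7,39.2),(252.9,240.4),(385,240.4),(245.6,30),(392.3,30))
E
```

```text
centre [-3.4725 -0.6514] yaw -0.0014428728987291002 
res [-0.0203 -0.3952  0.0919  0.2778 -0.1408 -1.1925  0.0691  1.3099]
rail [98.4744 55.4282  0.    ]
rail [ 98.4248 -55.6047   0.    ]
corners [ 61.5967  47.2548  61.4582 -48.7451 -68.4032  47.4424 -68.5417 -48.5575]
centre [-3.4725 -0.6514] yaw -0.0014428728987291002 
res [-0.0203 -0.3952  0.0919  0.2778 -0.1408 -1.1925  0.0691  1.3099]
rail [77.8515 56.38    0.    ]
rail [ 77.8156 -56.8096   0.    ]
corners [ 61.5967  47.2548  61.4582 -48.7451 -68.4032  47.4424 -68.5417 -48.5575]
```

```bash
python3 - <<'E'
from h import *
env.reach(W(-105,-0.6,105+60),Q)
env.move_l(W(-105,-0.6,105),rate=80)
env.move_l(W(-20,-0.5,105),rate=35); s=env.read_state();print(s['time_s'],Lf(s['tool_pos']),s['force'])
r=env.move_l(W(-4,-0.4,105),rate=12,f_stop=8); s=env.read_state();print(r,s['time_s'],Lf(s['tool_pos']),s['force'])
env.move_l(W(-40,-0.8,105),rate=60)
env.reach(W(-60,-2,280),Q); shot('w13'); print(env.read_state()['time_s'])
cv2.imwrite('pics/scene1.png',viewer.camera('scene'))
zoom('w13',215,0,240,220,2.5,'z13')
E
```

```text
35.425 [-20.0676  -0.481  104.9895] [-0.8218 -2.4939  0.7577]
True 36.2333 [-11.3346  -0.221  104.7728] [ 0.5405 -0.4118  0.5177]
37.6333
```

View pics/z13.png

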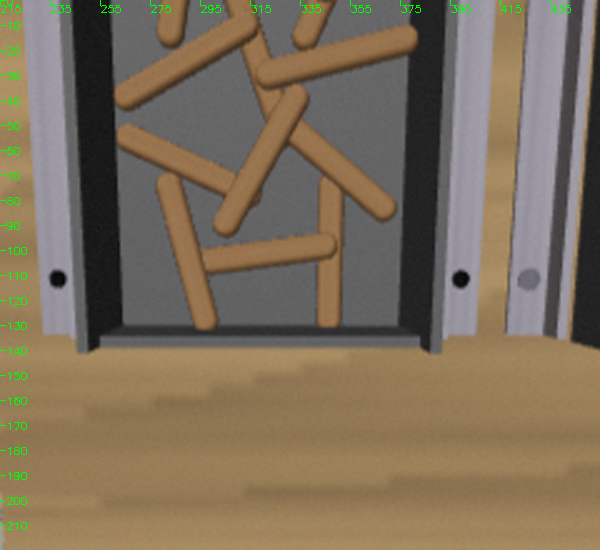

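View pics/scene1.png

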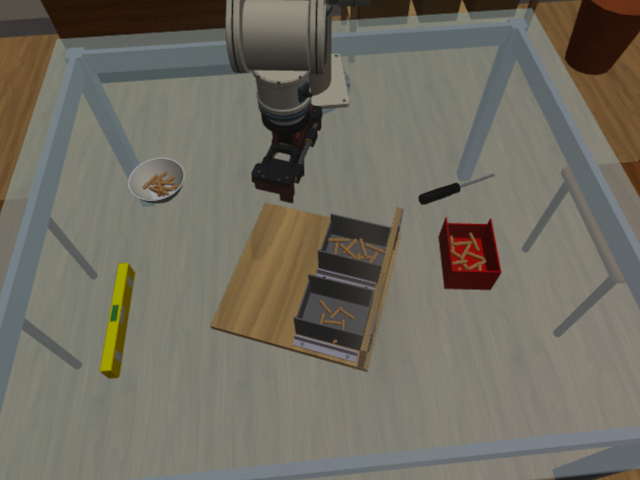

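```bash
python3 - <<'E'
from h import *
p=viewer.camera_params('wrist');T=np.load('pics/w13.npy')
for u,z in [((246.2,140.8),90),((391.8,141),90),((245.5,133.5),15),((391.5,133.5),15)]: print(Lf(onplane(p,u,T,z)))
env.reach(W(60,-2,300),Q); shot('w14'); print(env.read_state()['time_s'])
zoom('w14',210,40,240,250,2.4,'z14')
E
```

```text
[ 0.6908 47.235  75.    ]
[  0.5589 -48.6812  75.    ]
[ 0.3829 60.5141  0.    ]
[  0.3748 -60.2452   0.    ]
38.2917
```

View pics/z14.png

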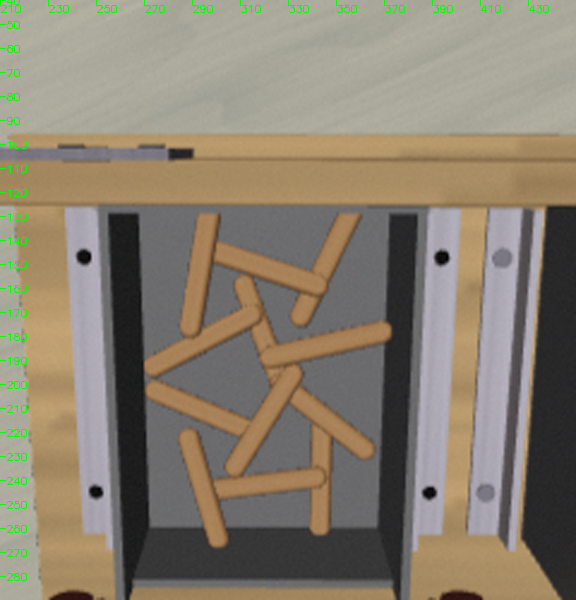

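The bin is hard against the board. Its front wall is level with the mouth, it sits at y of about -0.7 mm, and its yaw is about 0. The rails look unmoved, and the scene picture shows the other things in the same pixels as before. I'm handing in.

```bash
python3 - <<'E'
from h import *
workorder.sign_off(); print(env.read_state()['time_s'])
E
```

```text
the job is handed in; nothing more can be done
the job is handed in; nothing more can be done
```

The grey bin is home against the back board between the two loose rails, and I handed the job in at about 38 s of the 67 s allowed. Sign-off gives no verdict, so this rests on my own measurements.

**What I did:**
- A two-fingertip push on the front wall only half squared the bin, from -0.134 to about -0.06 rad, because the corner stuck to the finger.
- Three small side nudges outside the mouth brought it to -0.002 rad and within 1 mm of the centre line.
- I then slid it in with both fingertips and checked it half-way, where it was at -0.001 rad and -0.65 mm. The last push stopped on the 8 N contact with the board.

**Last checks:**

| Check | Result |
|---|---|
| Front wall vs lane mouth | bin at x ≈ 0.6 mm, rail ends at ≈ 0.4 mm, so level |
| Offset from centre line | about -0.7 mm |
| Yaw | about 0.001 rad |
| Clearance to each rail | about 7–8 mm |
| Rails | near ends within measuring error (about 1 mm) of where they were |
| Other bin, bowl, level, screwdriver | same place by eye in the scene camera, not measured |

**Disagreement:** the scene camera's rough reading of the board differed from the wrist camera's lane direction by about 1.4°. I used the wrist camera's rail and deck edges, which agreed with each other.

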